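# Feeder speed up three clicks

## Task

The wire is being fed too slowly: with a fingertip, push the bar handle of the black speed selector round clockwise (seen from above) by exactly three clicks from where it stands (one click is one dot of its dial), and leave it settled in that click. Then press the green start button fully down and let it come up again. Only push: do not grip or pinch the selector or push it hard, do not press the black or the red button, and leave the loose things on the bench where they are.

Things in the scene. Friction and masses are not known exactly. Their poses are not given: they have to be found in the camera images.
- console: Fixed cream control box, 180 (x) x 320 (y) x 90 mm high, front towards its own -x; origin at the centre of its underside, z up. It stands in front of the robot, turned up to 0.35 rad. On its flat top (z = 90 mm) are, in its own frame: the selector at (0, +75) mm, the green and the black button at (-35, -45) and (-35, -115) mm in either order, the red emergency stop at (45, -105) mm.
- selector_axis (a point): Point of the selector's upright turning axis at the level of the console's top. Around it a grey dial 132 mm across, flush with the top, with 8 dots at 58 mm radius, 30 degrees apart: one red dot (lowest speed), then 7 white ones going clockwise. Seen in the console's frame the red dot lies 105 degrees counter-clockwise from +x.
- selector_tip (a point): Nose of the selector's handle, 46 mm from the axis, top edge, 42 mm above the console's top. The handle is a black upright bar 14 mm wide, from 20 mm behind the axis to 46 mm ahead of it, from 8 to 42 mm above the console's top, with a white line on its top and nose that points at a dot. Beneath it a black round skirt 50 mm across, its top 10 mm above the console's top.
- selector (a joint): Angle of the selector, rad: 0 at the red dot, growing clockwise (seen from above) to 3.665 at the last white dot, with end stops just beyond both ends. It clicks at every multiple of 0.5236 rad (30 degrees): a spring pulls it into the nearest click and holds it there; it takes about 0.1 N m (3 N near the nose) to push it over into the next, half-way between clicks, where it then snaps forward by itself. It starts resting in one of the clicks 0 to 4.
- green (a joint): Travel of the green start button, m: 0 up, 0.006 fully down; springs back by itself. About 1.5 N starts it, 5 N holds it fully down.
- green_top (a point): Centre of the top of the green button (28 mm across) when up, 22 mm above the console's top; it moves down with the button. It stands in a dark round housing 44 mm across and 12 mm high.
- black (a joint): Travel of the black button, m, same size as the green; not to be pressed.
- black_top (a point): Centre of the top of the black button (28 mm across).
- estop (a joint): Travel of the red emergency stop, m; not to be pressed.
- estop_top (a point): Centre of the top of the red emergency stop (38 mm across, yellow housing 54 mm across), 22 mm above the console's top.
- jar: Loose small jar, 32 mm across, 45 mm high, standing on the console's top; origin at the centre of its underside.
- spool: Loose black spool with orange wire, 80 mm across, 50 mm high, standing on the bench left of the console; origin under its centre.
- screwdriver: Loose screwdriver with orange handle lying in front of the console.
- pliers: Loose pliers with blue handles, about 150 mm long, 12 mm thick, lying behind the console.
- sleeving: Loose red ring of sleeving, 70 mm across, 22 mm high, lying behind the console.
- can: Loose spray can, 52 mm across, 150 mm high, standing to the right; origin under its centre.

How it is judged (in metres and radians):
On the way, in this order (a step that is already met when the one before it is completed fails the run):
1. the selector is turned clockwise by three clicks and settles there (value of joint selector above 1.361 rad and distance of selector_tip from where it was at the start of the episode between 0.0588 and 0.0707 m and velocity of joint selector between -0.3 and 0.3 rad/s), for 0.2 s.
2. the green button is pressed fully down (value of joint green above 0.0045 m), for 0.05 s.
At the end, for the whole second after the job is handed in: The selector rests three clicks (within about a third of a click) clockwise of where it started, and the green button is up again (value of joint selector above 1.361 rad and distance of selector_tip from where it was at the start of the episode between 0.0588 and 0.0707 m and value of joint green below 0.0015 m); the robot touches nothing.
It fails at once if the selector is gripped or pushed hard (over 20 N) (contact force between the fingers and selector above 20 N).
It fails at once if the black button is pressed (value of joint black above 0.003 m).
It fails at once if the red emergency stop is pressed (value of joint estop above 0.003 m).
It fails at once if a loose thing is lifted, carried or pushed away (over 20 mm) (distance of any of jar, spool, screwdriver, pliers, sleeving, can from where it was at the start of the episode above 0.02 m).
It also fails if it takes over 48 s, if anything falls off the work surface, if the arm or the gripper's body presses on something with over 40 N, if the wrist force passes 120 N, or if a joint passes its speed limit or range.

## Robot

A 6-joint arm with a two-finger parallel gripper is mounted at the origin on the work surface. World frame = base frame: x ahead of the robot, y to its left, z up, the work surface at z = 0. Lengths are in m, angles in degrees, forces in N, time in s.
With the tool pointing down it reaches from about 0.4 to 0.825 m from the base axis. Payload 7 kg.
Tool frame: the origin (TCP) lies at the very end of the fingers, on their centre line; the grasp point (between the pads) lies 19 mm behind it; z points along the fingers, y is the direction in which the jaws open and shut (so a half turn about z gives the same grasp; the last joint's range is limited). The gripper opens to 88 mm and grips with 3 to 60 N. Pads are 19 mm wide; open, the fingers measure 130 mm over their backs; the gripper's body (78 mm by 193 mm) begins 47 mm behind the grasp point.
Start: joints at [79.991, 20.546, 0.682, 0, -70.136, -16.507], TCP at [0.301, 0.604, 0.227] pointing down, gripper open.
Joint ranges: [-176.03, 176.03], [-82.01, 121.73], [-58.28, 71.71], [-173.87, 95.51], [-174.79, -0.11], [-173.66, 173.66]. Speed limits (degrees/s): [136.94, 136.94, 172.46, 180, 180, 180].

## Interface

Orientations are given as [roll, pitch, yaw] about the fixed x, y, z axes, in that order (R = Rz(yaw) Ry(pitch) Rx(roll)).
In Python, from plant import telemetry, optics, ctrl gives the robot as it stands.
- The arm moves only by the tool servo_tool, never from a script. Its argument "rows" is a list of rows, each a list of 3 entries, a list of its own where there are three numbers: the shift along the tool's x, y, z in m, then the turn, a rotation vector about the tool's x, y, z in units of 6 degrees (1.0 is 6 degrees), then the closure, from 0 (fully open) to 1 (shut). A call has 1 to 20 rows; each row shifts and turns the commanded pose from where the row before left it, along the tool's axes as they then stand; what a row does not reach is not made up. A row lasts 1/12 s, in which the tool goes at most 41.7 mm and 7.16 degrees, less where a joint would pass 70% of its speed; a pose out of reach is approached as far as the arm can. A call is refused whole if a number of a shift passes 0.0417 or a number of a turn 1, either way. A call with a gripper value outside its range is refused whole. The fingers move at their own pace and stop on an object; the grip force is fixed at half the most. Time passes only in rows, so rows that do not move let the fingers close. It gives the time, the measured TCP pose, the force and the opening at its end, in the units of the state.
- telemetry.get_obs(): the state, without advancing time (a new reading comes with each control period).
- optics.snapshot(name): name is "side" or "top"; returns the picture (480x640x3 uint8, red, green, blue); there is no depth.
- optics.camera_info(name): a dict with "mtx" (3x3 intrinsics, pixels), "rvec" (rotation vector, rad) and "tvec" (3), from world to camera coordinates, as OpenCV has them. Camera axes: x right, y down, z forward; pixel columns grow to the right and rows downward; lengths in m; the calibration is good to about 2 mm. A picture is of the moment at which its call begins. camera_info takes no time and is no camera call.
- ctrl.close_job(): hands the job in, once; it reports no verdict.
The state is a dict: "clock": time; "joint_pos": joint angles; "qvel": joint speeds; "tau": joint torques, N m; "tool_pos": TCP position; "orientation": TCP orientation; "force": force on the tool from outside, world axes, zero at the start; "moment": the same for the moment, N m; "opening": finger opening in m.
Only numpy, scipy, OpenCV 4.12 (cv2) and the standard library are available. Lean on these libraries where they do the work, as an engineer would, in place of code of your own. Each camera call takes 0.05 s, during which the arm holds its last target.

## Working session

There is one attempt and no reset: what is moved stays moved. The work goes in short steps, Python scripts to look and compute and a tool call to move; the robot and the scene stay as the last step left them, time stands still between calls to the robot, and variables do not carry over. Pictures are saved under pics/ and viewed, and the job is handed in when it is done.

Besides the shell and the picture viewer there is one more tool, called after "Request:" by a JSON object that holds its "op" and its "data", one argument or row to a line. servo_tool: Moves the arm, as the interface text tells. Its arguments: {"type":"object","properties":{"rows":{"type":"array"}},"required":["rows"]}

```bash
mkdir -p pics; python3 - <<'E'
from plant import telemetry, optics, ctrl
import cv2
for n in("top","side"):
    cv2.imwrite(f"pics/{n}0.png",optics.snapshot(n)[:,:,::-1])
    print(optics.camera_info(n))
print(telemetry.get_obs())
E
```

```text
{'mtx': array([[527.78091838,   0.        , 322.67268137],
       [  0.        , 527.78091838, 239.22517601],
       [  0.        ,   0.        ,   1.        ]]), 'rvec': array([ 2.17356422, -2.21618765,  0.08742422]), 'tvec': array([0.00340819, 0.54360136, 1.29158859])}
{'mtx': array([[543.68828047,   0.        , 320.47281479],
       [  0.        , 543.68828047, 245.43020768],
       [  0.        ,   0.        ,   1.        ]]), 'rvec': array([ 2.22583264, -0.74574517,  0.35014369]), 'tvec': array([-0.43393551,  0.30489871,  0.93279447])}
{'clock': 0.1, 'joint_pos': array([ 7.99887052e+01,  2.05870410e+01,  6.39383882e-01, -1.66427405e-02,
       -7.01364735e+01, -1.65073193e+01]), 'qvel': array([ 0.06884347, -0.11024358,  0.19270409,  0.13585416, -0.02123161,
       -0.01366734]), 'tau': array([-6.45141772e-04, -5.84163952e+01,  2.93754315e+01,  7.01553002e+00,
        1.02662118e-02, -4.93181142e-05]), 'tool_pos': array([0.30121082, 0.60357986, 0.22572584]), 'orientation': array([ 1.79914891e+02, -8.90543365e-03, -2.65242739e+01]), 'force': array([ 0.36657528, -0.10624373, -0.02177465]), 'moment': array([ 0.04005225, -0.01104645,  0.00616362]), 'opening': 0.08759427197243112}
```

View pics/top0.png

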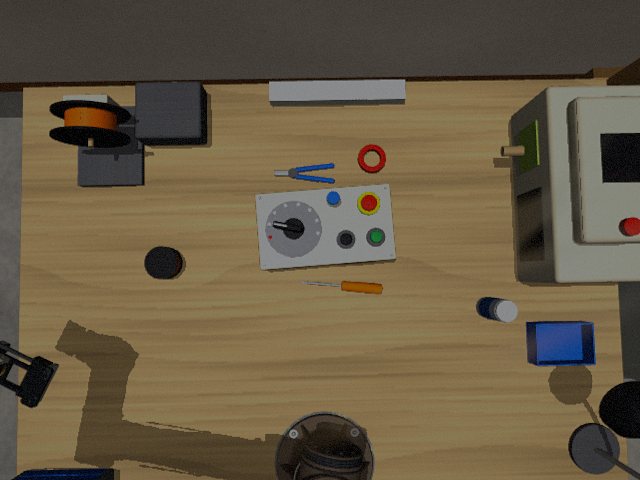

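View pics/side0.png

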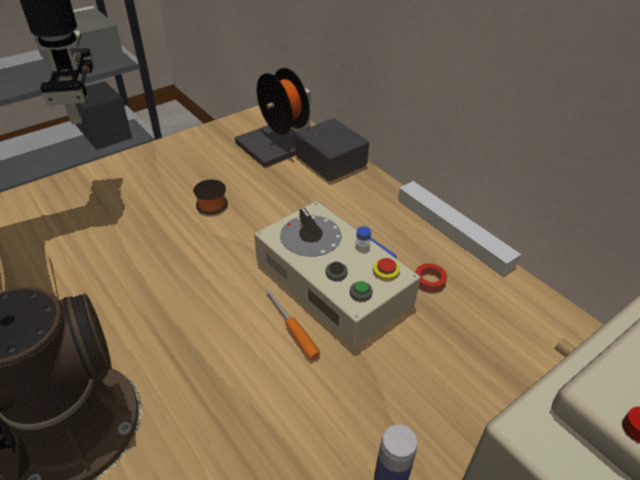

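```bash
python3 - <<'E'
import cv2
a=cv2.imread("pics/top0.png")
cv2.imwrite("pics/top0c.png",cv2.resize(a[160:360,200:400],None,fx=3,fy=3,interpolation=cv2.INTER_CUBIC))
E
```

```text
(no output)
```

View pics/top0c.png

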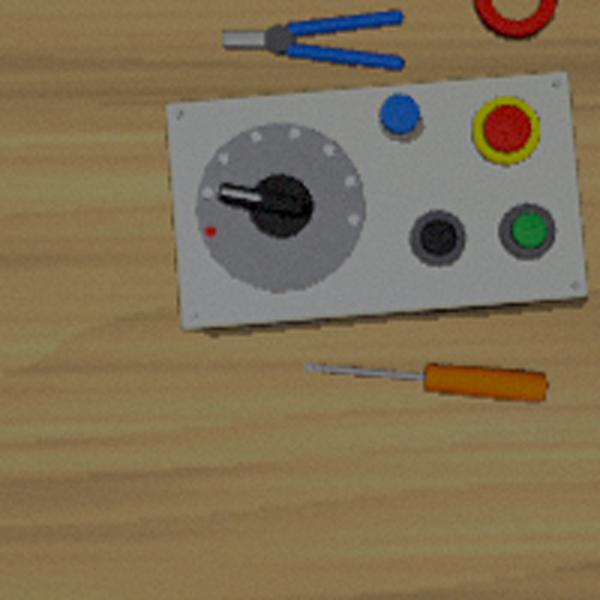

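The top view shows the black selector at pixel (294,228). The red dot is at (270,237) and the handle points at the next dot, the first white one (269,224). The green button is at (377,237), outboard of the black one at (346,239). The jar (blue cap) is at (333,198). Next I compute the poses.

```bash
cat > h.py <<'E'
import numpy as np, cv2
from plant import telemetry, optics, ctrl
def w(n,uv,z):
    c=optics.camera_info(n);R=cv2.Rodrigues(c["rvec"])[0];t=c["tvec"].ravel()
    p=cv2.undistortPoints(np.array([[uv]],float),c["mtx"],None)[0,0]
    d=R.T@[p[0],p[1],1];o=-R.T@t
    return o+d*(z-o[2])/d[2]
def proj(n,P):
    c=optics.camera_info(n);return cv2.projectPoints(np.array([P],float),c["rvec"],c["tvec"],c["mtx"],None)[0][0,0]
E
python3 - <<'E'
from h import *
from scipy.optimize import least_squares
dots=[(210,231),(207,192),(223,158),(256,136),(294,132),(329,149),(350,181),(354,219)]
f=lambda p,z:w("top",(200+p[0]/3,160+p[1]/3),z)[:2]
pts=[];loc=[]
for k,d in enumerate(dots):
    a=np.radians(105-30*k);loc.append((58*np.cos(a)/1e3,.075+58*np.sin(a)/1e3));pts.append(f(d,.09))
for d,z,l in [((438,237),.112,None),((530,229),.112,(-.035,-.115)),((507,127),.112,(.045,-.105))]:
    print(f(d,z))
    if l: loc.append(l);pts.append(f(d,z))
loc[8:]=loc[8:];loc=np.array(loc);pts=np.array(pts)
def T(p,l):
    c,s=np.cos(p[2]),np.sin(p[2]);return np.array(l)@np.array([[c,s],[-s,c]])+p[:2]
r=least_squares(lambda p:(T(p,loc)-pts).ravel(),[.55,0,0])
print(r.x,np.degrees(r.x[2]));print(np.round((T(r.x,loc)-pts)*1e3,1))
for n,l in dict(axis=(0,.075),green=(-.035,-.115),black=(-.035,-.045)).items():print(n,T(r.x,np.array([l])))
ax=T(r.x,np.array([[0,.075]]))[0]
print("jar",f((401,112),.135))
tip=f((222,188),.132);d=tip-ax;print("tip",tip,np.linalg.norm(d),np.degrees(np.arctan2(d[1],d[0])-r.x[2]))
a=r.x[2]+np.radians(75)
t=ax+.046*np.array([np.cos(a),np.sin(a)])
for n in("top","side"):
  for P in [(*t,.132),(*ax,.132),(*T(r.x,np.array([[-.035,-.115]]))[0],.112)]:print(n,proj(n,P))
E
python3 -c "
import cv2
a=cv2.imread('pics/side0.png');cv2.imwrite('pics/side0c.png',cv2.resize(a[190:350,240:440],None,fx=4,fy=3.7,interpolation=2))"
```

```text
[ 0.53690765 -0.05948653]
[ 0.54172685 -0.130383  ]
[ 0.62095972 -0.1147053 ]
[ 0.56987193 -0.01290811  0.06093138] 3.4911108352362397
[[ 0.5 -0.2]
 [-0.1 -0.3]
 [ 0.2 -0.8]
 [-0.1  0.2]
 [-0.8  0.1]
 [-0.3  0.4]
 [ 0.1 -0.2]
 [ 0.1  0.5]
 [ 0.2  0.6]
 [ 0.2 -0.3]]
axis [[0.56530491 0.06195271]]
green [[ 0.54193966 -0.12982598]]
black [[ 0.5376771  -0.05995588]]
jar [ 0.63074603 -0.03226148]
tip [0.57578574 0.1040812 ] 0.04341264591571617 72.53832435427974
top [272.70599271 223.26324017]
top [292.67752113 226.92881518]
top [376.42311395 236.24585457]
side [301.32556256 206.92674398]
side [310.47691271 219.53784719]
side [361.14526707 285.21832453]
```

View pics/side0c.png

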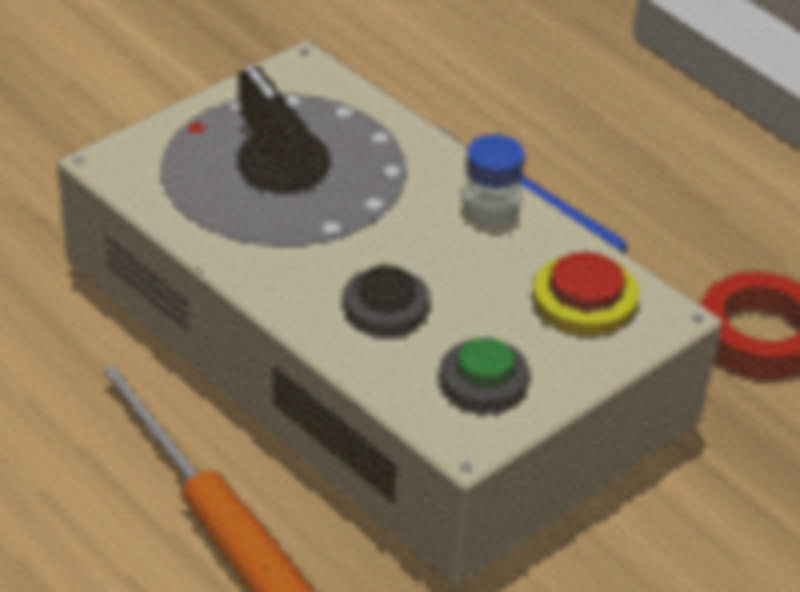

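The fit residuals are under 1 mm: console at (0.570, −0.013), turned 3.5°. The handle is at click 1 (75° in the console frame), so the target is click 4. I'll travel high with the fingers shut.

Request:
{"op": "servo_tool", "data": {
  "rows": [
    [[0.01, 0.008, 0], [0, 0, 0], 1],
    [[0.02, 0.015, 0], [0, 0, 0], 1],
    [[0.0245, 0.0185, 0], [0, 0, 0], 1],
    [[0.0245, 0.0185, 0], [0, 0, 0], 1],
    [[0.0245, 0.0185, 0], [0, 0, 0], 1],
    [[0.0245, 0.0185, 0], [0, 0, 0], 1],
    [[0.0245, 0.0185, 0], [0, 0, 0], 1],
    [[0.0245, 0.0185, 0], [0, 0, 0], 1],
    [[0.0245, 0.0185, 0], [0, 0, 0], 1],
    [[0.0245, 0.0185, 0], [0, 0, 0], 1],
    [[0.0245, 0.0185, 0], [0, 0, 0], 1],
    [[0.0245, 0.0185, 0], [0, 0, 0], 1],
    [[0.0245, 0.0185, 0], [0, 0, 0], 1],
    [[0.0245, 0.0185, 0], [0, 0, 0], 1],
    [[0.0245, 0.0185, 0], [0, 0, 0], 1],
    [[0.0245, 0.0185, 0], [0, 0, 0], 1],
    [[0.0245, 0.0185, 0], [0, 0, 0], 1],
    [[0.0245, 0.0185, 0], [0, 0, 0], 1],
    [[0.019, 0.014, 0], [0, 0, 0], 1],
    [[0, 0, 0], [0, 0, 0], 1]
  ]
}}

```text
clock: 1.77
tool_pos: [0.548, 0.1054, 0.2262]
orientation: [179.9, 0.0, -26.7]
force: [0.3, 0.5, 1.0]
opening: 0.0002
```

Request:
{"op": "servo_tool", "data": {
  "rows": [
    [[0, 0, 0], [0, 0, -0.5], 1],
    [[0, 0, 0], [0, 0, -0.5], 1],
    [[0, 0, 0], [0, 0, -0.5], 1],
    [[0, 0, 0], [0, 0, -0.5], 1],
    [[0, 0, 0], [0, 0, -0.5], 1],
    [[0, 0, 0], [0, 0, 0], 1],
    [[0, 0, 0], [0, 0, 0], 1],
    [[0, 0, 0], [0, 0, 0], 1]
  ]
}}

```text
clock: 2.43
tool_pos: [0.5471, 0.109, 0.2265]
orientation: [180.0, 0.0, -11.6]
force: [0.4, -0.3, 0.1]
opening: 0.0004
```

```bash
python3 - <<'E'
from h import *
for n in("top","side"):
    a=optics.snapshot(n)[:,:,::-1]
    cv2.imwrite(f"pics/{n}1.png",cv2.resize(a[100:340,200:460],None,fx=2.5,fy=2.5))
o=telemetry.get_obs();print({k:np.round(v,4) for k,v in o.items()})
E
```

```text
{'clock': np.float64(2.5333), 'joint_pos': array([ 3.13803e+01,  9.56300e+00, -1.42859e+01, -2.50000e-03,
       -6.61545e+01,  4.70429e+01]), 'qvel': array([-0.0064,  0.0396,  0.0888, -0.072 , -0.104 ,  0.3274]), 'tau': array([-8.70000e-03, -4.23041e+01,  2.85613e+01,  6.75020e+00,
        8.08000e-02, -1.93000e-02]), 'tool_pos': array([0.5472, 0.1091, 0.2265]), 'orientation': array([ 1.799993e+02,  4.100000e-03, -1.157780e+01]), 'force': array([-0.1372, -0.0521, -0.9642]), 'moment': array([-0.0066, -0.0422, -0.014 ]), 'opening': np.float64(0.0006)}
```

View pics/side1.png

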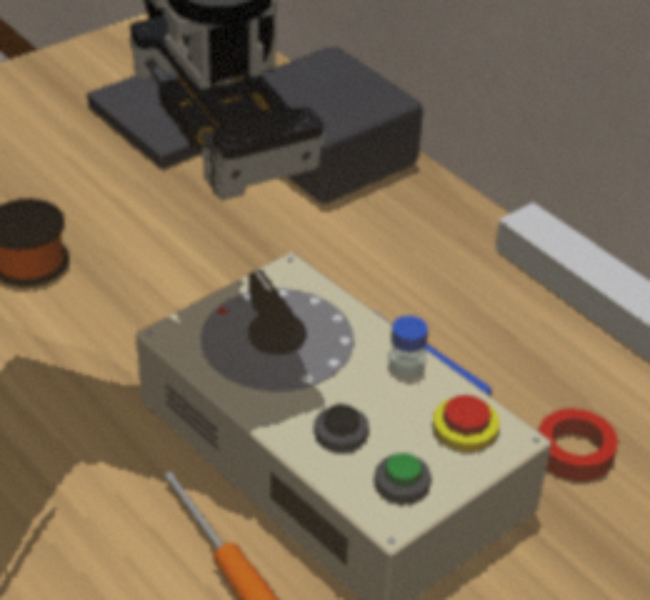

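```bash
python3 - <<'E'
from h import *
for n in("top","side"): print(n,(proj(n,(.5472,.109,.2265))-[200,100])*2.5, (proj(n,(.5472,.109,.112))-[200,100])*2.5)
E
```

```text
top [170.67235898 329.94893453] [181.78321647 339.80492702]
side [223.82659771 186.87005025] [226.3928098  296.08740744]
```

View pics/top1.png

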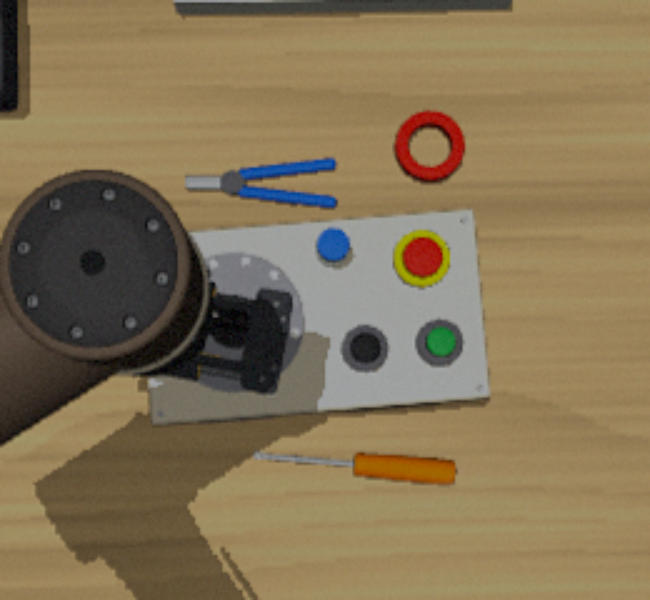

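```bash
python3 - <<'E'
from h import *
a=optics.snapshot("side")[:,:,::-1]
cv2.imwrite("pics/side2.png",cv2.resize(a[90:190,240:350],None,fx=6,fy=6,interpolation=2))
E
```

```text
(no output)
```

View pics/side2.png

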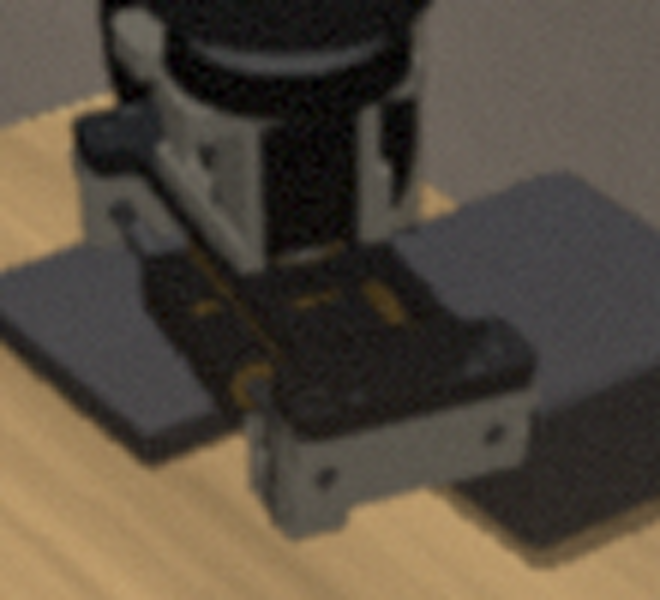

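```bash
python3 - <<'E'
from h import *
y=np.radians(-11.6);X=np.array([np.cos(y),np.sin(y),0]);Y=np.array([np.sin(y),-np.cos(y),0]);T=np.array([.5472,.109,.2265])
for sx in(-1,1):
  for sy in(-1,1):
    print("body",sx,sy,(proj("side",T+X*.039*sx+Y*.0965*sy+[0,0,.066])-[240,90])*6)
    print("finger",sx,sy,(proj("side",T+X*.0095*sx+Y*.021*sy)-[240,90])*6)
E
```

```text
body -1 -1 [ 71.76960879 221.76988585]
finger -1 -1 [246.44217591 482.03249016]
body -1 1 [302.35815241 531.80385058]
finger -1 1 [296.2157947  549.60293448]
body 1 -1 [285.31056717 173.42262281]
finger 1 -1 [298.12241956 468.62431626]
body 1 1 [536.89799026 469.2821153 ]
finger 1 1 [348.91598217 535.46017114]
```

The body and finger corners project where they should, with the fingers hidden under the body. The path is clear, so I descend beside the handle.

Request:
{"op": "servo_tool", "data": {
  "rows": [
    [[0, 0, 0.01], [0, 0, 0], 1],
    [[0, 0, 0.019], [0, 0, 0], 1],
    [[0, 0, 0.019], [0, 0, 0], 1],
    [[0, 0, 0.019], [0, 0, 0], 1],
    [[0, 0, 0.019], [0, 0, 0], 1],
    [[0, 0, 0.019], [0, 0, 0], 1],
    [[0, 0, 0.009], [0, 0, 0], 1],
    [[0, 0, 0], [0, 0, 0], 1],
    [[0, 0, 0], [0, 0, 0], 1]
  ]
}}

```text
clock: 3.33
tool_pos: [0.5473, 0.109, 0.1123]
orientation: [180.0, 0.0, -11.5]
force: [-0.4, -0.3, 0.5]
opening: 0.0005
```

Request:
{"op": "servo_tool", "data": {
  "rows": [
    [[0.0015, 0, 0], [0, 0, 0], 1],
    [[0.0015, 0, 0], [0, 0, 0], 1],
    [[0.0015, 0, 0], [0, 0, 0], 1],
    [[0.0015, 0, 0], [0, 0, 0], 1],
    [[0.0015, 0, 0], [0, 0, 0], 1],
    [[0.0015, 0, 0], [0, 0, 0], 1],
    [[0.0015, 0, 0], [0, 0, 0], 1],
    [[0, 0, 0], [0, 0, 0], 1]
  ]
}}

```text
clock: 4.0
tool_pos: [0.5574, 0.107, 0.1125]
orientation: [180.0, 0.0, -11.5]
force: [-2.1, 0.8, 1.9]
opening: 0.0002
```

Request:
{"op": "servo_tool", "data": {
  "rows": [
    [[0.00133, -0.0005, 0], [0, 0, 0.3], 1],
    [[0.00133, -0.0005, 0], [0, 0, 0.3], 1],
    [[0.00133, -0.0005, 0], [0, 0, 0.3], 1],
    [[0.00133, -0.0005, 0], [0, 0, 0.3], 1],
    [[0.00133, -0.0005, 0], [0, 0, 0.3], 1],
    [[0.00133, -0.0005, 0], [0, 0, 0.3], 1]
  ]
}}

```text
clock: 4.5
tool_pos: [0.5658, 0.1079, 0.1125]
orientation: [-180.0, 0.0, -22.4]
force: [-2.0, 2.1, -0.3]
opening: 0.0005
```

```bash
python3 - <<'E'
from h import *
for n in("top","side"):
    a=optics.snapshot(n)[:,:,::-1]
    cv2.imwrite(f"pics/{n}3.png",cv2.resize(a[160:300,220:400],None,fx=4,fy=4,interpolation=2))
o=telemetry.get_obs();print({k:np.round(o[k],4) for k in("clock","tool_pos","orientation","force","moment")})
E
```

```text
{'clock': np.float64(4.6), 'tool_pos': array([0.5661, 0.1079, 0.1125]), 'orientation': array([-1.799986e+02,  1.310000e-02, -2.234970e+01]), 'force': array([-1.4473,  1.3911, -0.0813]), 'moment': array([ 0.5201,  0.4998, -0.041 ])}
```

View pics/side3.png

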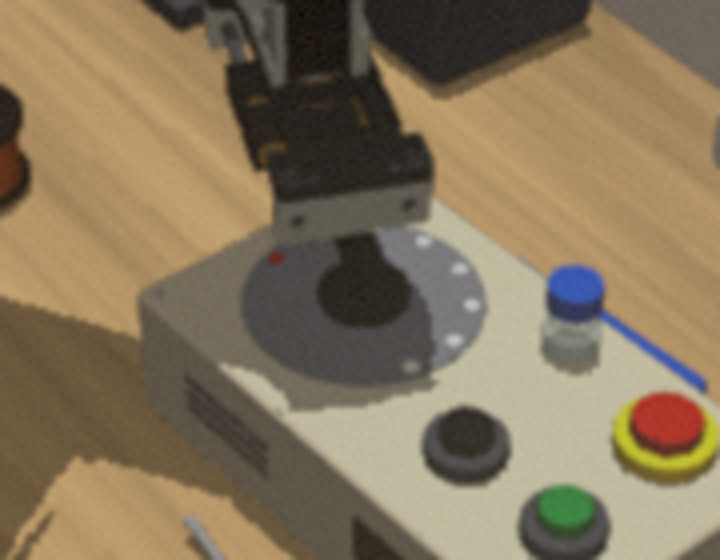

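View pics/top3.png

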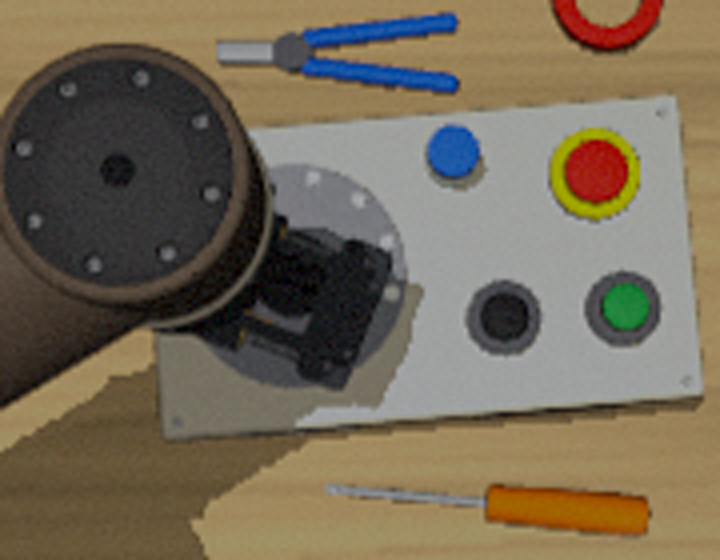

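The finger is pressing the bar with about 2 N, and the TCP is 46 mm from the axis as planned. I carry on round the arc.

Request:
{"op": "servo_tool", "data": {
  "rows": [
    [[0.00133, -0.0005, 0], [0, 0, 0.3], 1],
    [[0.00133, -0.0005, 0], [0, 0, 0.3], 1],
    [[0.00133, -0.0005, 0], [0, 0, 0.3], 1],
    [[0.00133, -0.0005, 0], [0, 0, 0.3], 1],
    [[0.00133, -0.0005, 0], [0, 0, 0.3], 1],
    [[0.00133, -0.0005, 0], [0, 0, 0.3], 1],
    [[0.00133, -0.0005, 0], [0, 0, 0.3], 1],
    [[0.00133, -0.0005, 0], [0, 0, 0.3], 1],
    [[0.00133, -0.0005, 0], [0, 0, 0.3], 1],
    [[0.00133, -0.0005, 0], [0, 0, 0.3], 1],
    [[0.00133, -0.0005, 0], [0, 0, 0.3], 1],
    [[0.00133, -0.0005, 0], [0, 0, 0.3], 1],
    [[0.00133, -0.0005, 0], [0, 0, 0.3], 1],
    [[0.00133, -0.0005, 0], [0, 0, 0.3], 1],
    [[0.00133, -0.0005, 0], [0, 0, 0.3], 1],
    [[0.00133, -0.0005, 0], [0, 0, 0.3], 1],
    [[0.00133, -0.0005, 0], [0, 0, 0.3], 1],
    [[0.00133, -0.0005, 0], [0, 0, 0.3], 1],
    [[0.00133, -0.0005, 0], [0, 0, 0.3], 1],
    [[0.00133, -0.0005, 0], [0, 0, 0.3], 1]
  ]
}}

```text
clock: 6.27
tool_pos: [0.5927, 0.0986, 0.1125]
orientation: [-180.0, -0.0, -58.3]
force: [0.6, 0.4, -0.3]
opening: 0.0007
```

```bash
python3 - <<'E'
from h import *
for n in("side",):
    a=optics.snapshot(n)[:,:,::-1]
    cv2.imwrite(f"pics/{n}4.png",cv2.resize(a[160:300,220:400],None,fx=4,fy=4,interpolation=2))
o=telemetry.get_obs();print({k:np.round(o[k],4) for k in("clock","tool_pos","orientation","force","moment")})
y=np.radians(o["orientation"][2]);d=o["tool_pos"][:2]-[.5653,.06195]
print("p",d@[np.cos(y),np.sin(y)],d@[np.sin(y),-np.cos(y)])
E
```

```text
{'clock': np.float64(6.3167), 'tool_pos': array([0.5928, 0.0985, 0.1125]), 'orientation': array([-1.799963e+02, -1.770000e-02, -5.845770e+01]), 'force': array([0.3013, 0.5843, 0.3568]), 'moment': array([ 0.0583, -0.0779,  0.0016])}
p -0.016709617419843396 -0.04258234910626264
```

View pics/side4.png

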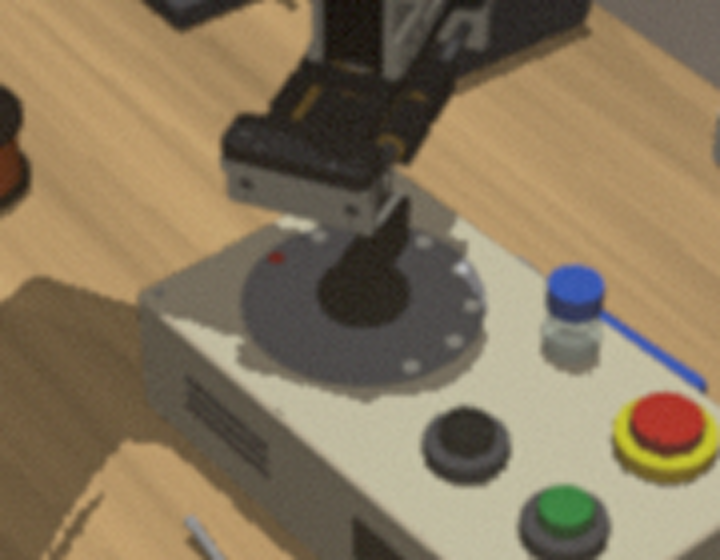

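The tool has turned 47°. The handle has snapped ahead to dot 3 (two clicks) and there is no contact force. Next comes the last click.

Request:
{"op": "servo_tool", "data": {
  "rows": [
    [[0.00133, -0.0005, 0], [0, 0, 0.3], 1],
    [[0.00133, -0.0005, 0], [0, 0, 0.3], 1],
    [[0.00133, -0.0005, 0], [0, 0, 0.3], 1],
    [[0.00133, -0.0005, 0], [0, 0, 0.3], 1],
    [[0.00133, -0.0005, 0], [0, 0, 0.3], 1],
    [[0.00133, -0.0005, 0], [0, 0, 0.3], 1],
    [[0.00133, -0.0005, 0], [0, 0, 0.3], 1],
    [[0.00133, -0.0005, 0], [0, 0, 0.3], 1],
    [[0.00133, -0.0005, 0], [0, 0, 0.3], 1],
    [[0.00133, -0.0005, 0], [0, 0, 0.3], 1],
    [[0.00133, -0.0005, 0], [0, 0, 0.3], 1],
    [[0.00133, -0.0005, 0], [0, 0, 0.3], 1],
    [[0.00133, -0.0005, 0], [0, 0, 0.3], 1],
    [[0.00133, -0.0005, 0], [0, 0, 0.3], 1],
    [[0.00133, -0.0005, 0], [0, 0, 0.3], 1],
    [[0.00133, -0.0005, 0], [0, 0, 0.3], 1],
    [[0.00133, -0.0005, 0], [0, 0, 0.3], 1],
    [[0.00133, -0.0005, 0], [0, 0, 0.3], 1],
    [[0, 0, 0], [0, 0, 0], 1],
    [[0, 0, 0], [0, 0, 0], 1]
  ]
}}

```text
clock: 7.98
tool_pos: [0.6077, 0.0784, 0.1125]
orientation: [-180.0, -0.0, -90.6]
force: [-0.3, 0.9, 0.6]
opening: 0.0003
```

```bash
python3 - <<'E'
from h import *
for n in("side",):
    a=optics.snapshot(n)[:,:,::-1]
    cv2.imwrite(f"pics/{n}5.png",cv2.resize(a[160:300,220:400],None,fx=4,fy=4,interpolation=2))
o=telemetry.get_obs();print({k:np.round(o[k],4) for k in("clock","tool_pos","orientation","force","moment")})
for k in(3,4,5):
  t=np.radians(3.49+105-30*k);print(k,[(proj("side",(.5653+r*np.cos(t),.06195+r*np.sin(t),.132))-[220,160])*4 for r in(.046,-.02)])
E
```

```text
{'clock': np.float64(8.0333), 'tool_pos': array([0.6077, 0.0785, 0.1125]), 'orientation': array([-1.799975e+02, -4.500000e-03, -9.060850e+01]), 'force': array([ 0.4411,  0.0651, -0.9648]), 'moment': array([ 0.0571, -0.0241, -0.0602])}
3 [array([410.88034904, 192.77291803]), array([339.84095691, 258.60173942])]
4 [array([440.49455287, 214.65849556]), array([327.0684055 , 248.57346765])]
5 [array([449.80061442, 243.42837426]), array([323.77004879, 235.87106504])]
```

View pics/side5.png

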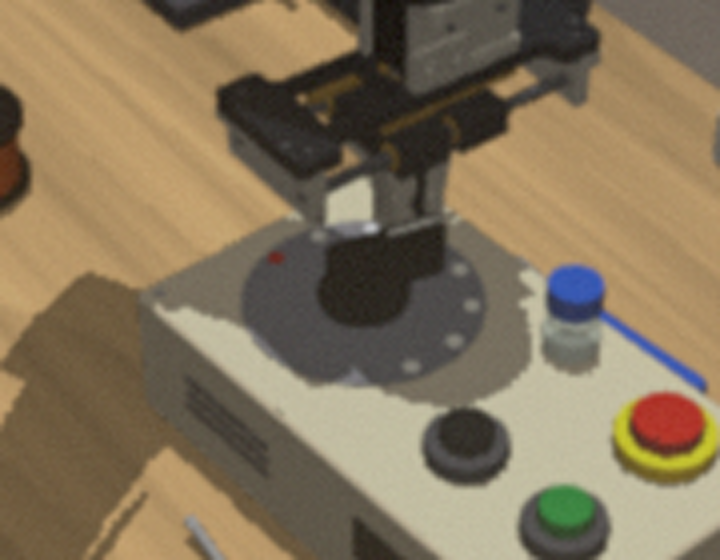

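The handle's nose is at (443,220) and its tail at (330,245), which matches the projection for click 4, with no force. I back off, rise, and move above the green button.

Request:
{"op": "servo_tool", "data": {
  "rows": [
    [[-0.005, 0, 0], [0, 0, 0], 1],
    [[-0.005, 0, 0], [0, 0, 0], 1],
    [[0, 0, -0.015], [0, 0, 0], 1],
    [[0, 0, -0.015], [0, 0, 0], 1],
    [[0, 0, -0.015], [0, 0, 0], 1],
    [[0, 0, -0.015], [0, 0, 0], 1],
    [[0, 0, 0], [0, 0, 0], 1]
  ]
}}

```text
clock: 8.62
tool_pos: [0.6096, 0.0895, 0.176]
orientation: [-179.7, 0.1, -90.6]
force: [1.5, 0.2, 0.5]
opening: 0.0003
```

Request:
{"op": "servo_tool", "data": {
  "rows": [
    [[0.01, 0.003, 0], [0, 0, 0], 1],
    [[0.02, 0.006, 0], [0, 0, 0], 1],
    [[0.02, 0.006, 0], [0, 0, 0], 1],
    [[0.02, 0.006, 0], [0, 0, 0], 1],
    [[0.02, 0.006, 0], [0, 0, 0], 1],
    [[0.02, 0.006, 0], [0, 0, 0], 1],
    [[0.02, 0.006, 0], [0, 0, 0], 1],
    [[0.02, 0.006, 0], [0, 0, 0], 1],
    [[0.02, 0.006, 0], [0, 0, 0], 1],
    [[0.02, 0.006, 0], [0, 0, 0], 1],
    [[0.02, 0.006, 0], [0, 0, 0], 1],
    [[0.009, 0.0005, 0], [0, 0, 0], 1],
    [[0, 0, 0], [0, 0, 0], 1],
    [[0, 0, 0], [0, 0, 0], 1]
  ]
}}

```text
clock: 9.78
tool_pos: [0.5413, -0.13, 0.1721]
orientation: [180.0, 0.0, -90.8]
force: [-0.3, -0.4, -0.9]
opening: 0.0005
```

```bash
python3 - <<'E'
from h import *
for n in("top","side",):
    a=optics.snapshot(n)[:,:,::-1]
    cv2.imwrite(f"pics/{n}6.png",cv2.resize(a[160:310,220:420],None,fx=3.9,fy=3.9,interpolation=2))
o=telemetry.get_obs();print({k:np.round(o[k],4) for k in("clock","tool_pos","orientation","force")})
for k in(3,4,5):
  t=np.radians(3.49+105-30*k);print(k,[(proj("side",(.5653+r*np.cos(t),.06195+r*np.sin(t),.132))-[220,160])*3.9 for r in(.046,-.02)])
E
```

```text
{'clock': np.float64(9.8833), 'tool_pos': array([ 0.5417, -0.1292,  0.1722]), 'orientation': array([ 1.799784e+02,  4.000000e-03, -9.069740e+01]), 'force': array([-0.8519, -0.4674,  0.1671])}
3 [array([400.60834031, 187.95359507]), array([331.34493299, 252.13669593])]
4 [array([429.48218905, 209.29203317]), array([318.89169536, 242.35913096])]
5 [array([438.55559906, 237.3426649 ]), array([315.67579757, 229.97428842])]
```

View pics/side6.png

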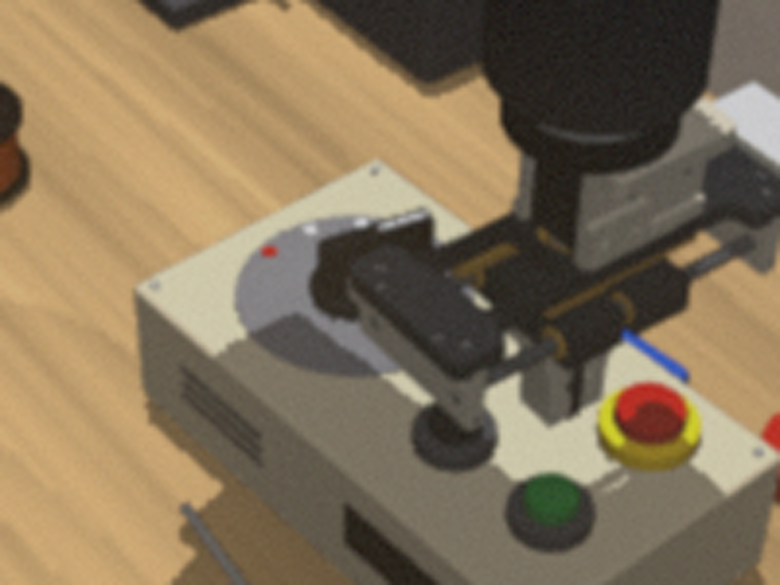

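View pics/top6.png

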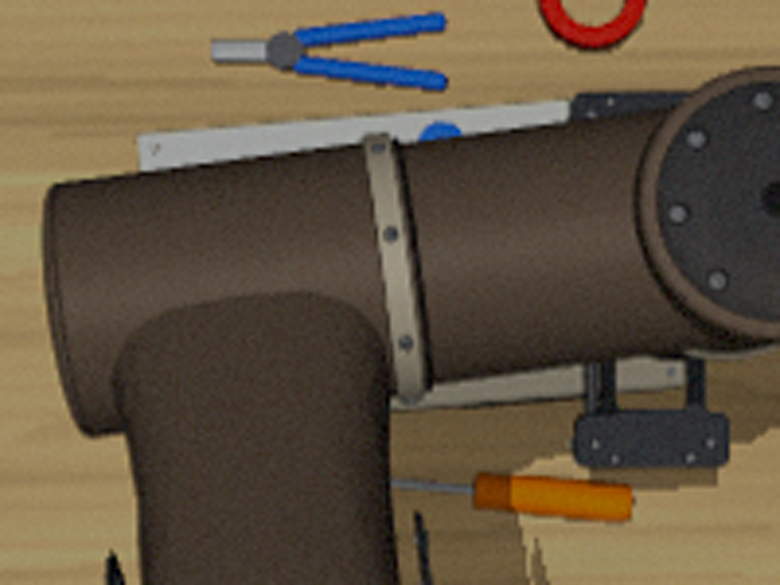

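The selector stays at click 4, nose at (430,212). The finger is over the green button at (0.5417, −0.129, 0.172), so I press down gently.

Request:
{"op": "servo_tool", "data": {
  "rows": [
    [[0, 0, 0.01], [0, 0, 0], 1],
    [[0, 0, 0.015], [0, 0, 0], 1],
    [[0, 0, 0.015], [0, 0, 0], 1],
    [[0, 0, 0.01], [0, 0, 0], 1],
    [[0, 0, 0.005], [0, 0, 0], 1],
    [[0, 0, 0.003], [0, 0, 0], 1],
    [[0, 0, 0.002], [0, 0, 0], 1],
    [[0, 0, 0.002], [0, 0, 0], 1],
    [[0, 0, 0.001], [0, 0, 0], 1],
    [[0, 0, 0.001], [0, 0, 0], 1],
    [[0, 0, 0.001], [0, 0, 0], 1],
    [[0, 0, 0], [0, 0, 0], 1],
    [[0, 0, 0], [0, 0, 0], 1]
  ]
}}

```text
clock: 10.97
tool_pos: [0.5419, -0.1296, 0.108]
orientation: [-180.0, 0.0, -90.7]
force: [-1.5, 2.0, 3.5]
opening: -0.0
```

```bash
python3 - <<'E'
from h import *
for n in("side",):
    a=optics.snapshot(n)[:,:,::-1]
    cv2.imwrite(f"pics/{n}7.png",cv2.resize(a[210:310,300:420],None,fx=6,fy=6,interpolation=2))
o=telemetry.get_obs();print({k:np.round(o[k],4) for k in("clock","tool_pos","orientation","force")})
E
```

```text
{'clock': np.float64(11.0167), 'tool_pos': array([ 0.5419, -0.1296,  0.1079]), 'orientation': array([-1.799548e+02,  7.800000e-03, -9.071290e+01]), 'force': array([-1.3394,  2.6306,  4.0018])}
```

View pics/side7.png

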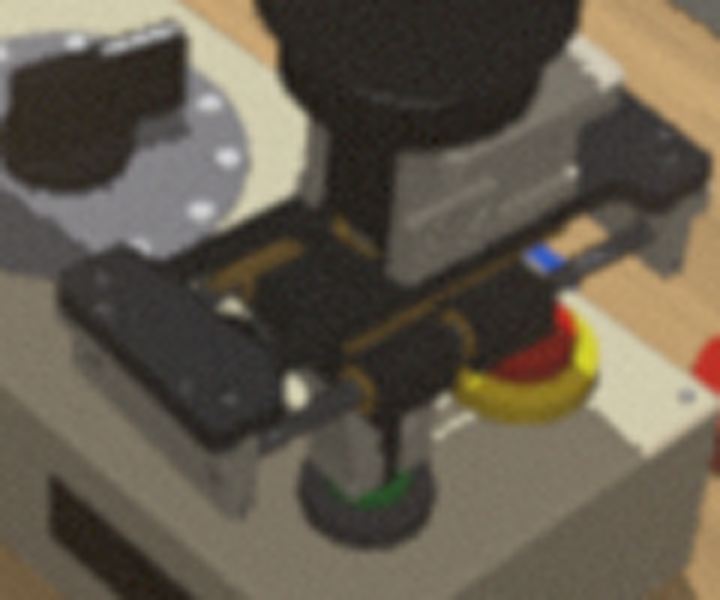

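The fingertip is on the green button, at (370,490) in the crop. By z it is only about 4 mm down at 4 N, so I press further in small steps.

Request:
{"op": "servo_tool", "data": {
  "rows": [
    [[0, 0, 0.001], [0, 0, 0], 1],
    [[0, 0, 0.001], [0, 0, 0], 1],
    [[0, 0, 0], [0, 0, 0], 1],
    [[0, 0, 0], [0, 0, 0], 1]
  ]
}}

```text
clock: 11.35
tool_pos: [0.5419, -0.1296, 0.1062]
orientation: [-180.0, -0.0, -90.7]
force: [-3.2, 3.7, 9.0]
opening: 0.0007
```

Request:
{"op": "servo_tool", "data": {
  "rows": [
    [[0, 0, 0.0005], [0, 0, 0], 1],
    [[0, 0, 0], [0, 0, 0], 1],
    [[0, 0, 0], [0, 0, 0], 1]
  ]
}}

```text
clock: 11.6
tool_pos: [0.542, -0.1296, 0.1062]
orientation: [-179.9, -0.0, -90.7]
force: [-4.3, 4.1, 12.5]
opening: 0.0001
```

The z reading stays at 0.1062 while the force rises to 12.5 N, so the button is on its stop and fully down. I release it and rise clear.

Request:
{"op": "servo_tool", "data": {
  "rows": [
    [[0, 0, -0.002], [0, 0, 0], 1],
    [[0, 0, -0.004], [0, 0, 0], 1],
    [[0, 0, -0.01], [0, 0, 0], 1],
    [[0, 0, -0.02], [0, 0, 0], 1],
    [[0, 0, -0.025], [0, 0, 0], 1],
    [[0, 0, -0.03], [0, 0, 0], 1],
    [[0, 0, -0.03], [0, 0, 0], 1],
    [[0, 0, -0.02], [0, 0, 0], 1],
    [[0, 0, 0], [0, 0, 0], 1],
    [[0, 0, 0], [0, 0, 0], 1],
    [[0, 0, 0], [0, 0, 0], 1]
  ]
}}

```text
clock: 12.52
tool_pos: [0.541, -0.1297, 0.2456]
orientation: [180.0, 0.0, -90.7]
force: [0.7, 0.6, 0.0]
opening: 0.0003
```

```bash
python3 - <<'E'
from h import *
a=optics.snapshot("side")[:,:,::-1]
cv2.imwrite("pics/side8.png",cv2.resize(a[180:380,240:450],None,fx=2.9,fy=2.9,interpolation=2))
b=optics.snapshot("top")[:,:,::-1]; cv2.imwrite("pics/top8.png",b)
o=telemetry.get_obs();print({k:np.round(o[k],4) for k in("clock","tool_pos","orientation","force")})
for k in(3,4,5):
  t=np.radians(3.49+105-30*k);print(k,[(proj("side",(.5653+r*np.cos(t),.06195+r*np.sin(t),.132))-[240,180])*2.9 for r in(.046,-.02)])
E
```

```text
{'clock': np.float64(12.6167), 'tool_pos': array([ 0.5409, -0.1298,  0.2449]), 'orientation': array([ 1.798747e+02, -2.800000e-03, -9.073160e+01]), 'force': array([-0.6528,  0.3625, -0.2288])}
3 [array([239.88825305,  81.76036557]), array([188.38469376, 129.48626108])]
4 [array([261.35855083,  97.62740928]), array([179.12459399, 122.21576405])]
5 [array([268.10544545, 118.48557134]), array([176.73328537, 113.00652216])]
```

View pics/side8.png

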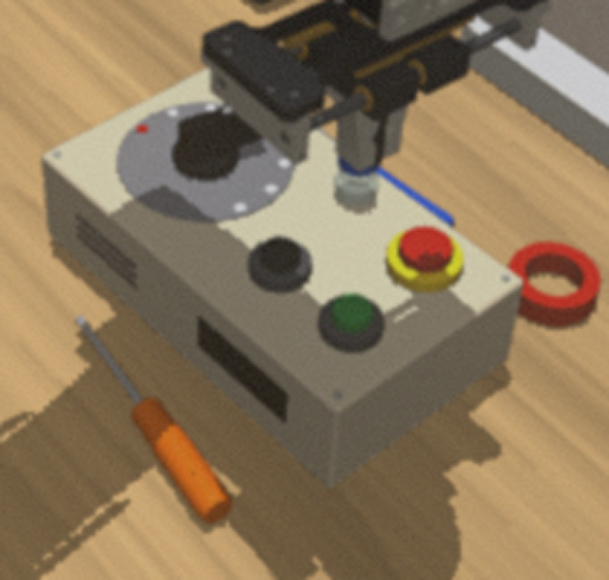

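View pics/top8.png

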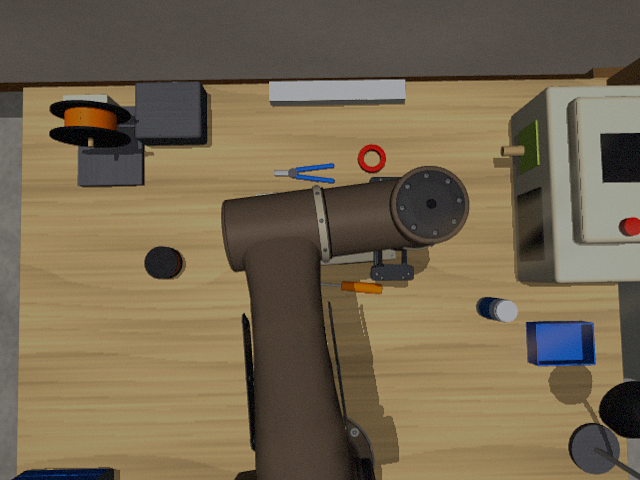

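The green button is up again at (352,312). The other buttons and the loose things are where they were, and nothing is in contact, so I hand in.

```bash
python3 -c "
from plant import ctrl;print(ctrl.close_job())"
```

```text
the job is handed in; nothing more can be done
None
```

I turned the selector three clicks clockwise, pressed the green start button fully down and released it, then handed the job in at about 12.6 s. The hand-in gives no verdict, so the result rests on my own checks.

- **Selector:** I pushed it with the shut fingers along an arc, from dot 1 to dot 4, counting the red dot as 0. Push readings were about 3 N at most where I read them, between moves. After I backed off, the side view put the handle's nose at the spot expected for click 4. In the last picture the gripper partly hides the handle. The clear view of it at click 4 is the one taken while pressing the green button, and the selector was not touched after that.
- **Green button:** The first press went only about 4 mm down, so I pressed further. It stopped at about 5.8 mm by the tool height, and the upward force rose to 12.5 N with no more travel. It looks fully up again in the last side picture.
- **Rest of the scene:** The black and red buttons were not touched. The loose things look unmoved. The arm ended clear of everything, with the force reading near zero.

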